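# Hold the sprung shoe gauge open at the size marker

## Robot

A 6-joint arm with a two-finger parallel gripper is mounted at the origin on the work surface. World frame = base frame: x ahead of the robot, y to its left, z up, the work surface at z = 0. Lengths are in mm, angles in rad, forces in N, time in s.
With the tool pointing down it reaches from about 400 to 925 mm from the base axis. Payload 12.5 kg.
Tool frame: the origin (TCP) lies on the mounting face of the last link; the fingertips stand 190 mm ahead of it and the grasp point (between the pads) lies 171 mm ahead of it; z points along the fingers, y is the line along which they close (so a half turn about z gives the same grasp; the last joint's range is limited). The gripper opens to 95 mm and grips with 3 to 60 N. Pads are 20 mm wide; open, the fingers measure 119 mm over their backs; the gripper's body (75 mm by 180 mm) begins 59 mm behind the grasp point.
Start: joints at [-1.375, 0.491, 1.559, -0, 1.092, -0.106], TCP at [185.794, -596.746, 404.761] pointing down, gripper open.
Joint ranges: [-3.1, 3.1], [-0.84, 2.19], [0.05, 2.79], [-1.13, 4.28], [0.06, 2.93], [-2.69, 2.69]. Speed limits (rad/s): [2.22, 2.22, 2.79, 3.14, 3.14, 3.14].

## Interface

Orientations are given as [roll, pitch, yaw] about the fixed x, y, z axes, in that order (R = Rz(yaw) Ry(pitch) Rx(roll)).
In Python, from cell import env gives the robot as it stands.
- The arm moves only by the tool carry_out, never from a script. Its argument "series" is a list of rows, each a list of 5 numbers: the shift along the tool's x, y, z in m, then the turn about the tool's z in degrees, then the opening, from 0 (shut) to 1 (fully open). A call has 1 to 20 rows; each row is the pose to reach, as a shift and turn from the pose commanded when the call began, along the tool's axes at that moment; what a row does not reach only later rows make up. A row lasts 1/8 s, in which the tool goes at most 62.5 mm and 10.7 degrees, less where a joint would pass 70% of its speed; a pose out of reach is approached as far as the arm can. A call with a gripper value outside its range is refused whole. The fingers move at their own pace and stop on an object; the grip force is fixed at half the most. Time passes only in rows, so rows that repeat a pose let the fingers close. It gives the time, the measured TCP pose, the force, the opening and the grip force at its end, in the units of the state.
- env.state(): the state, without advancing time (a new reading comes with each control period).
- env.read_camera(name): name is "side" or "top"; returns (picture, depth): 420x560x3 uint8, red, green, blue; 420x560 float32, mm along the optical axis (not along the pixel's ray), 0 where there is no reading.
- env.get_calibration(name): a dict with "intrinsics" (3x3 intrinsics, pixels), "cam_to_world" (4x4, takes a point from camera to world coordinates). Camera axes: x right, y up, looking along -z (the intrinsics and any distortion apply to the point x, -y, -z); pixel columns grow to the right and rows downward; lengths in mm; the calibration is good to about 2 mm. A picture is of the moment at which its call begins. get_calibration takes no time and is no camera call.
- env.job_done(): hands the job in; it is judged then, once.
The state is a dict: "t": time; "joints": joint angles; "qvel": joint speeds; "tau": joint torques, N m; "eef_pos": TCP position; "tcp_rot": TCP orientation; "ft_force": force on the tool from outside, world axes, zero at the start; "moment": the same for the moment, N m; "opening": opening from 0.0 (shut) to 1.0 (fully open); "grip_force": force on a finger pad.
Only numpy, scipy, OpenCV 4.12 (cv2) and the standard library are available. Lean on these libraries where they do the work, as an engineer would, in place of code of your own. Each camera call takes 0.05 s, during which the arm holds its last target. There are 200 camera calls.

## Task

Ready the sprung shoe gauge on the shop counter for the customer's size: first pull its yellow locking cap all the way up, which frees the rod, then take the orange-topped toe stop and pull the rod out against its spring until the stop's blue pointer is in line with the red size marker. Finish while still holding the stop there, steady, with the cap left up. Leave the red marker where it is set and do not disturb the other things on the counter.

Things in the scene. Friction and masses are not known exactly. Their poses are not given: they have to be found in the camera images.
- gauge: the shoe gauge, screwed to the counter at a place and direction that vary: wooden board 360 (x) x 100 (y) x 12 mm high. Origin under the board's centre, z up, +x is the direction in which the rod pulls out. On its centre line: tube, blue housing with the yellow cap on top, then the rod with the toe stop. Along the +y edge a white scale and the red marker on a rail
- tube_mouth (a point): where the 10 mm steel rod comes out of the gauge's housing, at gauge x = -11 mm, 45 mm above the counter, the rod's axis. The blue housing is 50 (x) x 44 (y) mm, gauge x = -65 to -15 mm, its top 60 mm above the counter; behind it runs an aluminium tube 22 mm across. Axes as the gauge's
- lock (a joint): height of the yellow locking cap: 0 = down (its pin bars the rod), 0.015 = fully up against its end stop, a green stem showing below it; the pin clears the rod above 0.010. A detent of about 5 N holds it either way, so it stays where it is left. The cap is a cylinder 24 mm across, 26 mm tall, its underside 64 mm above the counter when down; it moves straight up only
- cap_grip (a point): point on the yellow cap's axis, 10 mm below its top (80 mm above the counter when down), at gauge x = -40 mm, y = 0; z up
- rod (a joint): how far the rod is pulled out along the gauge's +x: 0 = home, 0.12 = end stop. An inner spring pulls it home, about 2.4 N at 0 and 60 N/m more (5 N at 0.045, 8 N at 0.095); it shoots back if let go. The toe stop on its end has its middle at gauge x = 40 mm + this value; when home about 40 mm of bare rod show behind it
- stop_grip (a point): middle of the toe stop's orange upper part, 15 mm below its top, 90 mm above the counter; axes as the gauge's. The stop is a block fixed on the rod's end, 16 mm (x) x 26 mm (y), from 15 to 105 mm above the counter, dark below, orange in its upper 32 mm
- pointer (a point): tip of the toe stop's blue pointer, a thin fin 21 mm above the counter on the stop's +y side (gauge y = 36 mm), at the middle of the stop's thickness; axes as the gauge's
- marker (a joint): where the red size marker is set along the gauge's +x (m), 0.045 to 0.095; the pointer is in line with it when joint rod equals this value. A stiff block 10 x 18 x 20 mm on the rail at the board's +y edge; it is not to be moved
- marker_tip (a point): tip of the red marker's nib, which points to the scale (gauge y = 36 mm, 21 mm above the counter), at the middle of the marker's thickness; axes as the gauge's
- tin: bystander: round polish tin, 74 mm across, 25 mm high, black with a red lid; origin under its centre
- brush: bystander: wooden shoe brush 150 x 45 x 40 mm; origin under its centre, long along its x
- horn: bystander: flat blue shoehorn 185 x 36 x 6 mm; origin under it, long along its x
- pen: bystander: fat marker pen 135 x 18 x 18 mm, white with a green cap; origin under it, long along its x
- shoe_left: bystander: dark blue flat shoe with pale stripes, 240 x 80 x 60 mm; origin under its middle, toe to its +x
- shoe_right: bystander: the other shoe of the pair, alike
- stapler: bystander: red and black stapler 150 x 34 x 62 mm; origin under its centre, long along its x

How it is judged:
By the outcome, as a careful person would: the job done as asked, in the order asked, and still so for the second after the job is handed in, while the arm keeps its last pose, push and grip.
It also fails if it takes over 35 s, if anything falls off the work surface, if the arm or the gripper's body presses on something with over 40 N, if the wrist force passes 120 N, or if a joint passes its speed limit or range.

## Working session

There is one attempt and no reset: what is moved stays moved. The work goes in short steps, Python scripts to look and compute and a tool call to move; the robot and the scene stay as the last step left them, time stands still between calls to the robot, and variables do not carry over. Pictures are saved under pics/ and viewed, at most 10 in all, crops included, and the job is handed in when it is done.

Besides the shell and the picture viewer there is one more tool, called after "Emit:" by a JSON object that holds its "api" and its "payload". carry_out: Moves the arm, as the interface text tells. Its arguments: {"type":"object","properties":{"series":{"type":"array","items":{"type":"array","items":{"type":"number"}}}},"required":["series"]}

```bash
mkdir -p pics
python3 - <<'E'
from cell import env
import cv2,numpy as np
for n in("top","side"):
    p,d=env.read_camera(n); cv2.imwrite(f"pics/{n}0.png",p[:,:,::-1]); np.savez(f"pics/{n}0.npz",p=p,d=d)
    c=env.get_calibration(n); print(n,c)
print(env.state())
E
```

```text
top {'intrinsics': array([[450.56901539,   0.        , 276.85819758],
       [  0.        , 450.56901539, 208.87755856],
       [  0.        ,   0.        ,   1.        ]]), 'cam_to_world': array([[ 1.64270428e-02,  9.93582849e-01, -1.11907437e-01,
         4.18771207e+02],
       [-9.99755522e-01,  1.46653356e-02, -1.65476116e-02,
        -5.41792537e+01],
       [-1.48002629e-02,  1.12151906e-01,  9.93580848e-01,
         1.31052367e+03],
       [ 0.00000000e+00,  0.00000000e+00,  0.00000000e+00,
         1.00000000e+00]])}
side {'intrinsics': array([[430.3894455 ,   0.        , 278.60179595],
       [  0.        , 430.3894455 , 214.94597558],
       [  0.        ,   0.        ,   1.        ]]), 'cam_to_world': array([[-9.21870147e-01,  2.65252404e-01, -2.82482910e-01,
         1.70998062e+02],
       [-3.87494497e-01, -6.27542640e-01,  6.75306042e-01,
         8.07190626e+02],
       [ 1.85647964e-03,  7.32005053e-01,  6.81296672e-01,
         9.65146174e+02],
       [ 0.00000000e+00,  0.00000000e+00,  0.00000000e+00,
         1.00000000e+00]])}
{'t': 0.1, 'joints': array([-1.37460933e+00,  4.91491450e-01,  1.55938321e+00, -3.17967325e-06,
        1.09170227e+00, -1.05598428e-01]), 'qvel': array([ 0.00075969, -0.00200812, -0.00083145, -0.0020954 , -0.00028678,
       -0.0004377 ]), 'tau': array([ 1.83911638e-03, -6.13622403e+01, -2.58605325e+01,  6.93280273e-02,
        4.70689335e-02, -7.54841608e-05]), 'eef_pos': array([ 185.78303244, -596.72111447,  404.22678167]), 'tcp_rot': array([-3.14061356e+00, -1.00940469e-04,  3.01786843e-01]), 'ft_force': array([ 0.10659811,  1.1789485 , -0.64671659]), 'moment': array([-0.02919818, -0.00657977,  0.01834275]), 'grip_force': 0.0, 'opening': 1.0009791879964163}
```

View pics/top0.png

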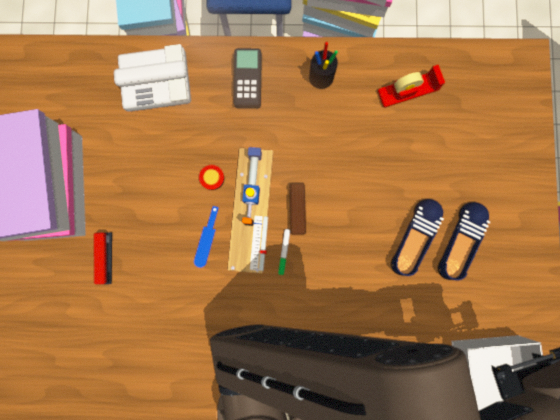

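View pics/side0.png

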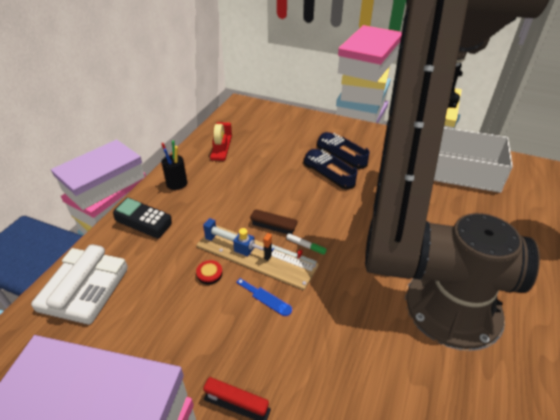

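The top view shows the gauge with its +x pointing at the robot: cap at (250,193), stop at (246,220), marker at (263,252). In the side view these are at (242,233), (267,241) and (299,253). Next I measure the pose.

```bash
cat > h.py <<'E'
import cv2,numpy as np
from cell import env
def ray(n,u,v):
    c=env.get_calibration(n);K,T=c["intrinsics"],c["cam_to_world"]
    d=T[:3,:3]@np.array([(u-K[0,2])/K[0,0],-(v-K[1,2])/K[1,1],-1.]); return T[:3,3],d
def plane(n,u,v,z):
    o,d=ray(n,u,v); return o+d*(z-o[2])/d[2]
def proj(n,P):
    c=env.get_calibration(n);K,T=c["intrinsics"],c["cam_to_world"]
    q=T[:3,:3].T@(np.asarray(P,float)-T[:3,3]); return np.array([K[0,0]*q[0]/-q[2]+K[0,2],K[1,1]*q[1]/q[2]+K[1,2]])
def tri(a,b):
    (o1,d1),(o2,d2)=ray("top",*a),ray("side",*b)
    s=np.linalg.lstsq(np.c_[d1,-d2],o2-o1,rcond=None)[0]; p,q=o1+d1*s[0],o2+d2*s[1]
    return (p+q)/2,np.linalg.norm(p-q)
H={"yellow":(22,33),"orange":(7,16),"red":(0,4),"blue":(100,125)}
def blobs(p,col,box,s=140,v=90,amin=3):
    h=cv2.cvtColor(p,cv2.COLOR_RGB2HSV).astype(int);lo,hi=H[col]
    m=(h[...,0]>=lo)&(h[...,0]<=hi)
    if col=="red": m|=h[...,0]>=174
    m&=(h[...,1]>s)&(h[...,2]>v); k=np.zeros_like(m);x0,y0,x1,y1=box;k[y0:y1,x0:x1]=1
    n,l,st,c=cv2.connectedComponentsWithStats((m&k).astype(np.uint8))
    return [(int(st[i,4]),st[i,:4].tolist(),c[i].round(2).tolist()) for i in range(1,n) if st[i,4]>=amin]
E
python3 - <<'E'
from h import *
for n,b in(("top",(225,145,276,275)),("side",(190,210,320,290))):
    p=np.load(f"pics/{n}0.npz")["p"]
    for c,s in(("yellow",190),("orange",200),("red",160)): print(n,c,blobs(p,c,b,s))
    x0,y0,x1,y1=b
    f=4 if n=="side" else 4
    cv2.imwrite(f"pics/{n}z.png",cv2.resize(p[y0:y1,x0:x1,::-1],None,fx=f,fy=f,interpolation=cv2.INTER_CUBIC))
p=np.load("pics/top0.npz")["p"];h=cv2.cvtColor(p,cv2.COLOR_RGB2HSV)
for q in((240,250),(262,160),(220,230),(240,180)):print(q,h[q[1],q[0]])
a=cv2.imread("pics/topz.png");b=cv2.imread("pics/sidez.png")
H_=max(a.shape[0],b.shape[0]);f=lambda i:cv2.copyMakeBorder(i,0,H_-i.shape[0],0,0,0)
cv2.imwrite("pics/z.png",np.hstack([f(a),f(b)]));print(a.shape,b.shape)
E
```

```text
top yellow [(53, [246, 188, 8, 9], [249.53, 191.79])]
top orange [(59, [242, 217, 10, 8], [246.49, 220.36])]
top red [(14, [260, 250, 6, 4], [263.14, 251.57])]
side yellow []
side orange [(30, [265, 237, 5, 9], [267.1, 241.2])]
side red [(22, [298, 250, 4, 7], [299.55, 252.55]), (220, [197, 261, 25, 21], [209.1, 272.26])]
(240, 250) [ 20 133 232]
(262, 160) [ 20 131 238]
(220, 230) [ 15 178 188]
(240, 180) [ 19 140 223]
(520, 204, 3) (320, 520, 3)
```

View pics/z.png

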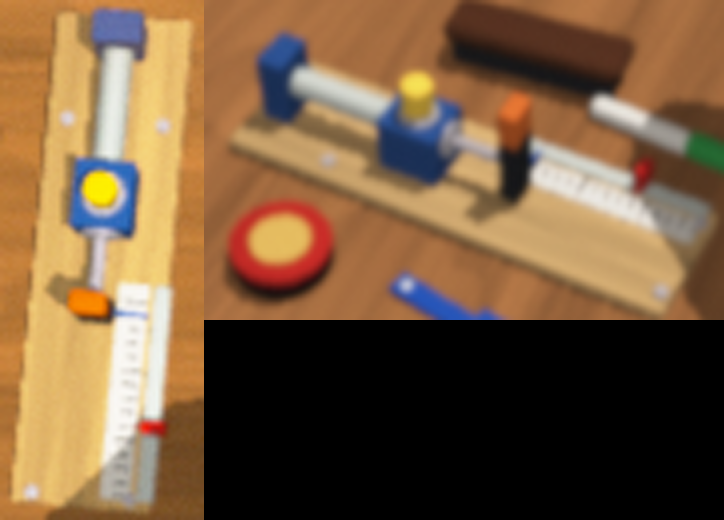

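The zoomed picture shows the board and its four corners, the cap, the stop with its blue pointer line at about (257,223) in the full top picture, and the red marker nib at about (263,252).

Run:
```python
from h import *
p=np.load("pics/top0.npz")["p"];h=cv2.cvtColor(p,cv2.COLOR_RGB2HSV).astype(int)
# board: left edge: first wood-light pixel per row, subpixel by saturation threshold crossing
def edge(r,cols,thr=157):
    s=h[r,:,1].astype(float)
    for c in cols:
        a,b=s[c],s[c+cols.step]
        if a>thr>=b and h[r,c+cols.step,2]>190: return c+cols.step*(a-thr)/(a-b)
L=[(edge(r,range(226,246,1)),r) for r in range(152,262,3)];R=[(edge(r,range(278,258,-1)),r) for r in range(152,205,3)]
def fit(E):
    P=np.array([plane("top",c,r,12)[:2] for c,r in E if c]); 
    vx,vy,x,y=cv2.fitLine(P.astype(np.float32),cv2.DIST_HUBER,0,.01,.01).ravel(); 
    return np.degrees(np.arctan2(vy,vx)),(x,y),len(P)
print(fit(L),fit(R))
for z,b in((90,(249.53,191.6)),):print("cap",plane("top",*b,z))
print("stop top",plane("top",246,219.9,105))
print("cap tri",tri((250,192),(190+213/4,210+95/4)))
print("stop tri",tri((246.49,220.36),(267.1,241.2)))
print("marker tri",tri((263.14,251.57),(299.55,252.55)))
print("marker z30",plane("top",263.14,251.57,30))
print("pointer z21",plane("top",257,223,21))
c=[plane("top",225+a/4,145+b/4,12)[:2] for a,b in((57,14),(190,20),(153,508),(12,500))];print(np.array(c).round(1),np.mean(c,0))
```

```text
(np.float32(-4.039491), (np.float32(596.1946), np.float32(93.00506)), 34) (np.float32(-4.2245812), (np.float32(659.9065), np.float32(-13.203109)), 18)
cap [602.78050303  41.82911586  90.        ]
stop top [523.51121434  48.36033289 105.        ]
cap tri (array([602.79621212,  41.19665157,  77.92120089]), np.float64(1.4789700600105475))
stop tri (array([523.59581062,  48.49060525,  86.10477749]), np.float64(0.6663151657097862))
marker tri (array([440.61605764,   3.98006044,  28.92136874]), np.float64(0.4106465151989553))
marker z30 [440.79421632   3.99022126  30.        ]
pointer z21 [522.35434023  23.66341372  21.        ]
[[742.5  81.3]
 [739.3 -16.9]
 [383.    3.3]
 [387.  104.4]] [562.94996198  43.03402093]
```

```bash
cat >> h.py <<'E'
from scipy.spatial.transform import Rotation as Ro
def go(P,yaw=None):
    "P=grasp point target mm; prints tool shift (m) and turn (deg)"
    s=env.state();R=Ro.from_euler("xyz",s["tcp_rot"]).as_matrix()
    d=R.T@(np.array(P)+[0,0,171]-s["eef_pos"])/1000
    t=0 if yaw is None else -(yaw-np.degrees(s["tcp_rot"][2]))
    print("shift",d.round(4),"turn",round(t,2))
E
python3 -c "
from h import *
go([602.8,41.6,170],85.9)"
```

```text
shift [ 0.5879 -0.4855  0.0638] turn -68.61
```

Emit:
{"api": "carry_out", "payload": {"series": [[0.588, -0.4855, 0.0, -68.6, 0.6], [0.588, -0.4855, 0.0, -68.6, 0.6], [0.588, -0.4855, 0.0, -68.6, 0.6], [0.588, -0.4855, 0.0, -68.6, 0.6], [0.588, -0.4855, 0.0, -68.6, 0.6], [0.588, -0.4855, 0.0, -68.6, 0.6], [0.588, -0.4855, 0.0, -68.6, 0.6], [0.588, -0.4855, 0.0, -68.6, 0.6], [0.588, -0.4855, 0.0, -68.6, 0.6], [0.588, -0.4855, 0.0, -68.6, 0.6], [0.588, -0.4855, 0.0, -68.6, 0.6], [0.588, -0.4855, 0.0, -68.6, 0.6], [0.588, -0.4855, 0.0, -68.6, 0.6], [0.588, -0.4855, 0.0, -68.6, 0.6], [0.588, -0.4855, 0.0638, -68.6, 0.6], [0.588, -0.4855, 0.0638, -68.6, 0.6], [0.588, -0.4855, 0.0638, -68.6, 0.6]]}}

```text
t: 2.22
eef_pos: [603.1, 40.5, 342.5]
tcp_rot: [3.141, 0.0, 1.498]
ft_force: [0.3, -0.1, 1.2]
opening: 0.604
grip_force: 0.0
```

Run:
```python
from h import *
go([602.8,41.6,83],85.9)
ps=[]
for n,b in(("top",(225,145,345,275)),("side",(190,200,320,290))):
    p,d=env.read_camera(n);np.savez(f"pics/{n}1.npz",p=p,d=d)
    for c,s in(("yellow",170),("orange",190),("red",150)): print(n,c,blobs(p,c,b,s))
    x0,y0,x1,y1=(170,130,320,280) if n=="top" else (190,150,340,300)
    ps.append(cv2.resize(p[y0:y1,x0:x1,::-1],None,fx=2.6,fy=2.6,interpolation=cv2.INTER_CUBIC))
cv2.imwrite("pics/z1.png",np.hstack(ps)); print(env.state()["ft_force"],env.state()["t"],env.state()["tcp_rot"])
```

```text
shift [ 0.0011 -0.0004  0.0885] turn -0.08
top yellow []
top orange [(3, [266, 250, 2, 2], [266.33, 250.67])]
top red [(17, [260, 250, 6, 4], [262.65, 251.41])]
side yellow [(24, [241, 233, 5, 5], [242.92, 234.92])]
side orange [(45, [264, 236, 7, 11], [267.27, 241.02])]
side red [(18, [298, 250, 4, 6], [299.5, 252.5]), (233, [196, 261, 26, 21], [209.03, 272.22])]
[ 0.26914981  0.09610767 -0.6241455 ] 2.325 [3.13870853e+00 1.73685063e-05 1.49828937e+00]
```

View pics/z1.png

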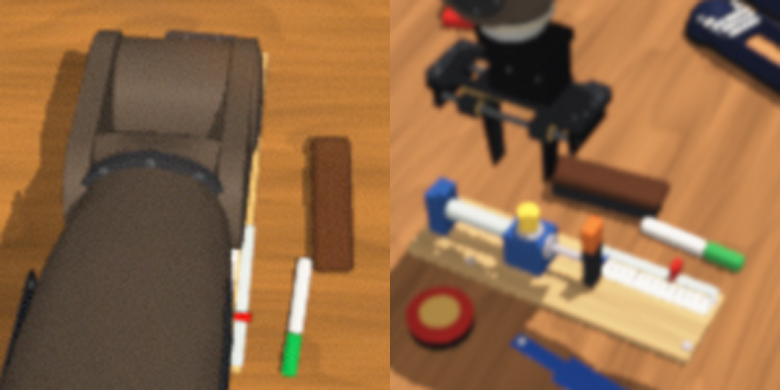

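The gripper hangs open above the cap, and the side view keeps the cap, stop and marker (full picture (299,252)) in sight. I descend and close.

Emit:
{"api": "carry_out", "payload": {"series": [[0.001, 0, 0.03, 0, 0.6], [0.001, 0, 0.06, 0, 0.6], [0.001, 0, 0.08, 0, 0.6], [0.001, 0, 0.0875, 0, 0.6], [0.001, 0, 0.0875, 0, 0.6], [0.001, 0, 0.0875, 0, 0.4], [0.001, 0, 0.0875, 0, 0.2], [0.001, 0, 0.0875, 0, 0.1], [0.001, 0, 0.0875, 0, 0.1], [0.001, 0, 0.0875, 0, 0.1]]}}

```text
t: 3.58
eef_pos: [603.0, 42.6, 253.6]
tcp_rot: [3.142, 0.0, 1.499]
ft_force: [-1.5, -0.7, 3.5]
opening: 0.246
grip_force: 30.0
```

Emit:
{"api": "carry_out", "payload": {"series": [[0, 0, -0.004, 0, 0.1], [0, 0, -0.008, 0, 0.1], [0, 0, -0.012, 0, 0.1], [0, 0, -0.015, 0, 0.1], [0, 0, -0.0165, 0, 0.1], [0, 0, -0.0165, 0, 0.1], [0, 0, -0.0165, 0, 0.1]]}}

```text
t: 4.45
eef_pos: [603.1, 42.6, 268.8]
tcp_rot: [-3.141, 0.0, 1.499]
ft_force: [4.7, -0.2, -17.1]
opening: 0.248
grip_force: 30.0
```

Run:
```python
from h import *
s=env.state();print(s["eef_pos"],s["ft_force"],s["opening"])
p,d=env.read_camera("side");cv2.imwrite("pics/s2.png",cv2.resize(p[190:290,190:320,::-1],None,fx=5,fy=5,interpolation=cv2.INTER_CUBIC))
```

```text
[603.05257662  42.57680056 268.82577143] [  4.68689364  -0.17378248 -17.05362627] 0.24755703452640304
```

View pics/s2.png

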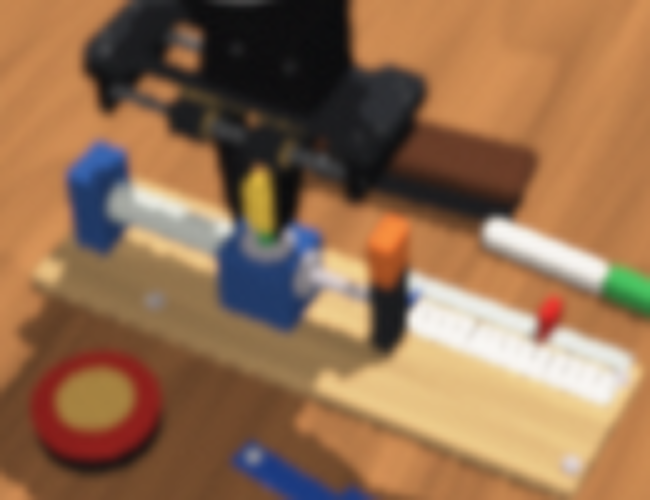

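The side view shows the cap raised with the green stem below it. The tool rose 15.2 mm and now pulls 17 N against the end stop. I release and move to above the toe stop.

Emit:
{"api": "carry_out", "payload": {"series": [[0, 0, 0.001, 0, 0.1], [0, 0, 0.001, 0, 0.3], [0, 0, 0.001, 0, 0.6], [0, 0, 0.001, 0, 0.6], [0, 0, 0.001, 0, 0.6], [0, 0, -0.03, 0, 0.6], [0, 0, -0.065, 0, 0.6], [0, 0, -0.065, 0, 0.6]]}}

```text
t: 5.5
eef_pos: [603.2, 42.6, 337.4]
tcp_rot: [3.137, -0.0, 1.499]
ft_force: [-0.0, -0.0, 0.0]
opening: 0.603
grip_force: 0.0
```

Run:
```python
from h import *
go([523.2,47.8,160],85.87)
p,d=env.read_camera("side")
print(env.state()["ft_force"])
for c,s in(("yellow",150),("orange",190),("red",150)): print(c,blobs(p,c,(190,200,320,290),s))
```

```text
shift [-0.0006 -0.0802  0.0061] turn 0.02
[-0.38548339  0.27361976 -0.3219153 ]
yellow [(65, [239, 224, 8, 12], [242.52, 229.26])]
orange [(47, [264, 236, 7, 11], [267.3, 241.15])]
red [(18, [298, 250, 4, 6], [299.5, 252.5]), (234, [196, 261, 26, 21], [208.94, 272.22])]
```

Emit:
{"api": "carry_out", "payload": {"series": [[0, -0.04, 0, 0, 0.55], [0, -0.08, 0, 0, 0.55], [0, -0.08, 0.005, 0, 0.55], [0, -0.08, 0.03, 0, 0.55], [0, -0.08, 0.055, 0, 0.55], [0, -0.08, 0.07, 0, 0.55], [0, -0.08, 0.076, 0, 0.55], [0, -0.08, 0.076, 0, 0.55], [0, -0.08, 0.076, 0, 0.3], [0, -0.08, 0.076, 0, 0.1], [0, -0.08, 0.076, 0, 0.1], [0, -0.08, 0.076, 0, 0.1], [0, -0.08, 0.076, 0, 0.1]]}}

```text
t: 7.18
eef_pos: [523.2, 48.3, 259.0]
tcp_rot: [3.142, 0.0, 1.499]
ft_force: [-1.5, 0.7, 3.0]
opening: 0.165
grip_force: 30.0
```

Run:
```python
from h import *
s=env.state();print(s["eef_pos"],s["ft_force"],s["opening"],s["tcp_rot"],s["t"])
p,d=env.read_camera("side");cv2.imwrite("pics/s3.png",cv2.resize(p[190:290,190:320,::-1],None,fx=5,fy=5,interpolation=cv2.INTER_CUBIC))
q=np.load("pics/side1.npz")["p"]
for c,s in(("orange",190),("red",150)): print(c,blobs(q,c,(190,200,320,290),s),blobs(p,c,(190,200,320,290),s))
```

```text
[523.17064594  48.31874161 259.04775873] [-1.54751209  0.67392746  2.96228798] 0.1646366455937867 [3.14151552e+00 1.10143270e-04 1.49928087e+00] 7.175
orange [(45, [264, 236, 7, 11], [267.27, 241.02])] [(51, [263, 236, 6, 11], [265.75, 240.84])]
red [(18, [298, 250, 4, 6], [299.5, 252.5]), (233, [196, 261, 26, 21], [209.03, 272.22])] [(19, [298, 250, 4, 6], [299.47, 252.37]), (218, [197, 261, 25, 21], [208.92, 272.61])]
```

View pics/s3.png

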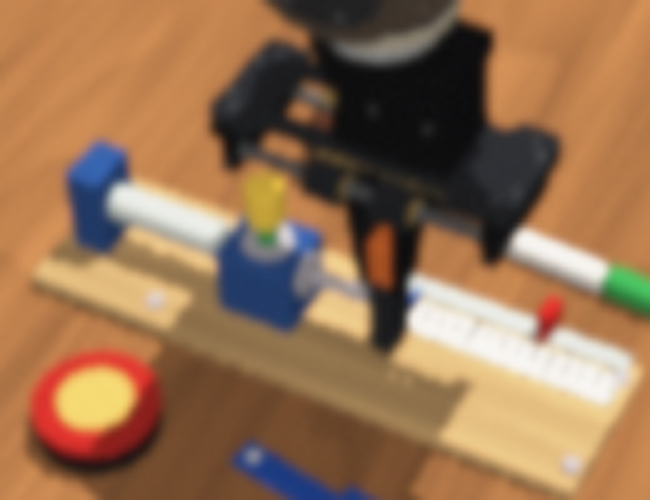

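The stop is gripped between the pads, the cap stays up, and the pointer shows blue beside the stop at the scale's start. I pull most of the way.

Emit:
{"api": "carry_out", "payload": {"series": [[0, -0.005, 0, 0, 0.05], [0, -0.015, 0, 0, 0.05], [0, -0.025, 0, 0, 0.05], [0, -0.035, 0, 0, 0.05], [0, -0.045, 0, 0, 0.05], [0, -0.055, 0, 0, 0.05], [0, -0.065, 0, 0, 0.05], [0, -0.07, 0, 0, 0.05], [0, -0.072, 0, 0, 0.05], [0, -0.072, 0, 0, 0.05], [0, -0.072, 0, 0, 0.05]]}}

```text
t: 8.6
eef_pos: [451.2, 53.4, 259.1]
tcp_rot: [3.14, 0.0, 1.499]
ft_force: [6.6, -2.1, -0.9]
opening: 0.165
grip_force: 30.0
```

Run:
```python
from h import *
s=env.state();print(s["eef_pos"],s["ft_force"],s["opening"],s["tcp_rot"],s["t"])
ps=[]
for n in("side","top"):
    p,d=env.read_camera(n);np.savez(f"pics/{n}4.npz",p=p,d=d)
    x0,y0=(240,215) if n=="side" else (230,200)
    ps.append(cv2.resize(p[y0:y0+65,x0:x0+65,::-1],None,fx=6,fy=6,interpolation=cv2.INTER_CUBIC))
    for c,sa in(("red",150),("blue",120)): print(n,c,blobs(p,c,(x0,y0,x0+80,y0+70),sa,60))
cv2.imwrite("pics/z4.png",np.hstack(ps))
```

```text
[451.23919755  53.38963095 259.05912222] [ 6.6130835  -2.08305285 -0.92151252] 0.16491168245879134 [3.13996670e+00 1.40743789e-04 1.49911549e+00] 8.6
side red [(18, [298, 250, 4, 6], [299.5, 252.5])]
side blue [(113, [240, 236, 13, 19], [244.79, 246.99]), (23, [240, 281, 9, 4], [243.7, 283.04])]
top red [(8, [264, 250, 2, 4], [264.5, 251.5])]
top blue [(34, [243, 200, 15, 4], [251.03, 200.74])]
```

View pics/z4.png

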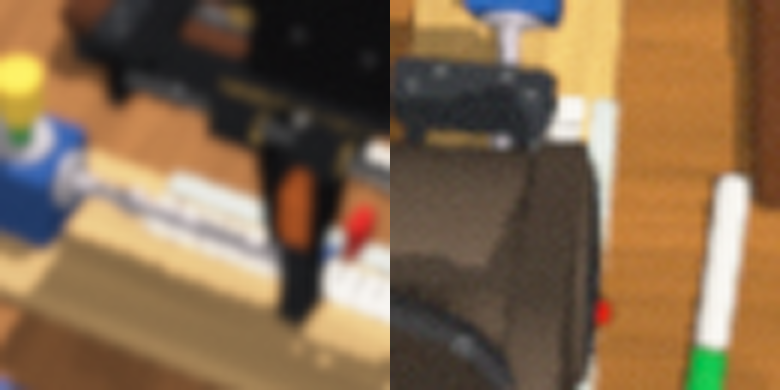

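The side view shows the pointer's blue tip at about (295,256), just short of the red marker at (299,252). The 6.9 N pull matches the spring at 72 mm. I refine the remaining distance with weighted centroids.

Run:
```python
from h import *
L=lambda f:np.load(f"pics/{f}.npz")["p"].astype(float)
def wc(w,box,t):
    x0,y0,x1,y1=box;w=np.clip(w[y0:y1,x0:x1]-t,0,None);Y,X=np.mgrid[y0:y1,x0:x1];return np.array([(w*X).sum(),(w*Y).sum()])/w.sum()
red=lambda p:p[...,0]-np.maximum(p[...,1],p[...,2])-.35*p[...,0]
org=lambda p:p[...,0]-p[...,2]-120
blu=lambda p:p[...,2]-p[...,0]
th=np.radians(175.87);ex=np.array([np.cos(th),np.sin(th),0]);ey=np.array([-ex[1],ex[0],0])
T0,S0,T1,S1,S4=map(L,("top0","side0","top1","side1","side4"))
bt=(257,246,270,257);bs=(294,246,306,259)
mt=[wc(red(p),bt,25) for p in(T0,T1)];ms=[wc(red(p),bs,25) for p in(S0,S1,S4)];print("marker",mt,ms)
M,_=tri(np.mean(mt,0),np.mean(ms,0));print(M,_)
st=wc(org(T0),(239,214,255,226),30);pt=wc(blu(T0),(253,219,263,228),0)
print("stoppx",st,"ptr px",pt)
S=plane("top",*st,103);P=plane("top",*pt,21);Mt=plane("top",*mt[0],M[2])
print("m via stop",(Mt-S)@ex,(Mt-S)@ey,"m via pointer",(Mt-P)@ex,"cap-based",(Mt-[602.8,41.6,0])@ex-80)
# side view now: blue pointer
pb=wc(blu(S4),(290,250,300,262),0);Pn=plane("side",*pb,21);Ms=plane("side",*ms[2],M[2])
print("side now ptr px",pb,"remain",(Ms-Pn)@ex,(Ms-Pn)@ey)
print("remain with S=tcp",(M-[451.24,53.39,0])@ex,(M-[451.24,53.39,0])@ey)
print(S4[250:262,288:306,2].astype(int)-S4[250:262,288:306,0].astype(int))
```

```text
marker [array([262.71370266, 251.43622116]), array([263.16954468, 251.46016434])] [array([299.32386364, 252.27245235]), array([299.64974223, 251.8662709 ]), array([299.63252599, 251.83267374])]
[440.76568876   4.38038925  31.71182637] 0.6949220469556051
stoppx [246.3914012  220.21251949] ptr px [256.47957371 222.98046181]
m via stop 78.47405223158746 48.10590992018077 m via pointer 79.61204582178193 cap-based 78.63143016360922
side now ptr px [293.72638436 256.69381107] remain 11.070850161350076 16.148911421960527
remain with S=tcp 6.917454523128917 49.63669978024147
[[-128 -129 -117  -82  -36   -8   -3  -21  -59 -100 -134 -160 -172 -162
  -134 -114 -110 -108]
 [-127 -128 -115  -77  -33   -7   -6  -30  -71 -114 -151 -175 -180 -164
  -133 -114 -110 -109]
 [-127 -128 -114  -75  -30   -5   -7  -29  -66 -112 -155 -176 -174 -151
  -124 -111 -110 -109]
 [-123 -126 -112  -72  -27   -4   -5  -18  -44  -86 -136 -159 -153 -131
  -114 -110 -109 -108]
 [-110 -117 -105  -68  -23    0    3   -3  -21  -57 -107 -130 -121 -104
  -100 -103 -104 -106]
 [ -77  -86  -82  -54  -16    7   20   18   -4  -45  -90 -105  -87  -67
   -67  -72  -80  -89]
 [ -31  -43  -46  -30   -5   20   40   37    3  -46  -85  -81  -53  -34
   -29  -33  -42  -57]
 [  -4   -9  -13   -9    5   27   39   24  -11  -54  -75  -59  -31  -16
    -8   -9  -15  -26]
 [   1    2    1    1    6   18   15   -1  -21  -45  -56  -45  -28  -15
    -7   -5   -5   -7]
 [   1    3    3    2    3    3   -3  -11  -18  -28  -36  -37  -36  -29
   -22  -13   -8   -6]
 [   1    3    3    2    1   -5  -11   -9  -11  -14  -14  -20  -30  -32
   -31  -26  -18  -15]
 [  -1    3    3    3   -1   -7  -12   -8   -8   -8   -9  -11  -17  -16
   -17  -20  -23  -26]]
```

Emit:
{"api": "carry_out", "payload": {"series": [[0, -0.003, 0, 0, 0.05], [0, -0.005, 0, 0, 0.05], [0, -0.0065, 0, 0, 0.05], [0, -0.007, 0, 0, 0.05], [0, -0.007, 0, 0, 0.05], [0, -0.007, 0, 0, 0.05]]}}

```text
t: 9.45
eef_pos: [444.4, 53.9, 259.1]
tcp_rot: [3.14, 0.0, 1.499]
ft_force: [6.4, -1.6, -1.0]
opening: 0.171
grip_force: 30.0
```

Run:
```python
from h import *
s=env.state();print(s["eef_pos"],s["ft_force"],s["opening"],s["tcp_rot"],s["t"])
th=np.radians(175.87);ex=np.array([np.cos(th),np.sin(th),0]);ey=np.array([-ex[1],ex[0],0])
O=np.array([602.8,41.6,0])+40*ex
for m in(77,79,81): print(m,[proj("side",O+(40+m)*ex+y*ey+[0,0,z]).round(2).tolist() for y,z in((14,21),(36,21),(45,30))])
p,d=env.read_camera("side");np.savez("pics/side5.npz",p=p,d=d)
print("red",blobs(p,"red",(290,240,310,265),150))
q=np.load("pics/side4.npz")["p"]
cv2.imwrite("pics/z5.png",np.hstack([cv2.resize(i[235:270,275:315,::-1],None,fx=10,fy=10,interpolation=cv2.INTER_CUBIC) for i in(q,p)]))
```

```text
[444.3595713   53.86501638 259.06045389] [ 6.39881317 -1.56361126 -1.00514758] 0.17073151445337376 [3.13970254e+00 1.40198969e-04 1.49908813e+00] 9.45
77 [[293.59, 262.27], [296.84, 257.14], [298.25, 253.01]]
79 [[294.22, 262.51], [297.46, 257.38], [298.87, 253.25]]
81 [[294.84, 262.75], [298.08, 257.61], [299.49, 253.48]]
red [(22, [298, 249, 4, 7], [299.32, 252.05])]
```

View pics/z5.png

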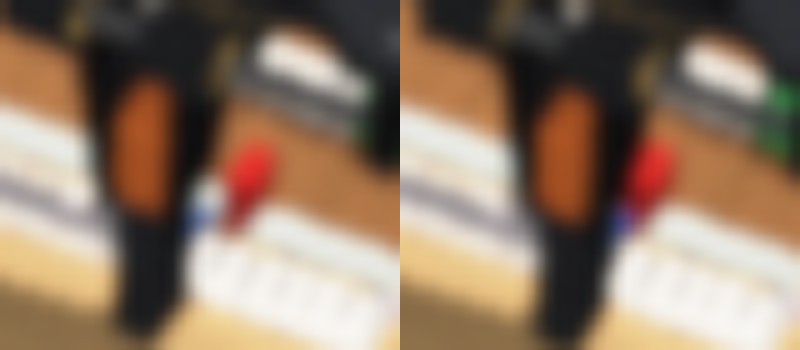

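The left crop (at 72 mm) shows the pointer short of the nib. The right crop shows the blue tip meeting the nib at about (297.5,257). Top-view pointer and marker centroids give about 79.5 mm, so I trim 0.5 mm further and check steadiness.

Emit:
{"api": "carry_out", "payload": {"series": [[0, -0.0005, 0, 0, 0.05], [0, -0.0005, 0, 0, 0.05], [0, -0.0005, 0, 0, 0.05], [0, -0.0005, 0, 0, 0.05], [0, -0.0005, 0, 0, 0.05], [0, -0.0005, 0, 0, 0.05]]}}

```text
t: 10.25
eef_pos: [443.9, 53.9, 259.1]
tcp_rot: [3.14, 0.0, 1.499]
ft_force: [7.1, -2.4, -2.1]
opening: 0.166
grip_force: 30.0
```

Run:
```python
from h import *
s=env.state();print(s["eef_pos"],s["ft_force"],s["opening"],s["grip_force"],s["t"])
p,d=env.read_camera("side");np.savez("pics/side6.npz",p=p,d=d)
for f in("side4","side5","side6"):
    q=np.load(f"pics/{f}.npz")["p"]; print(f,blobs(q,"orange",(270,235,300,262),150,60),blobs(q,"red",(290,240,310,265),150),blobs(q,"yellow",(230,215,255,245),150))
f=lambda q:(q[252:261,290:304,2].astype(int)-q[252:261,290:304,0]);print(f(p))
s=env.state();print(s["ft_force"],s["opening"])
print("pts",[proj("side",[523.4,48.2,89])],[proj("side",[444,53.8,89])])
```

```text
[443.86968719  53.91554446 259.05480598] [ 7.06814927 -2.42959668 -2.08620102] 0.1655523133989105 29.999724626541138 10.25
side4 [(61, [270, 235, 14, 11], [275.67, 240.59]), (74, [286, 243, 7, 14], [288.82, 249.05]), (15, [296, 246, 4, 6], [297.6, 248.67])] [(18, [298, 250, 4, 6], [299.5, 252.5])] [(69, [239, 224, 8, 12], [242.49, 229.17])]
side5 [(75, [270, 235, 15, 12], [276.25, 240.47]), (81, [288, 244, 7, 13], [291.12, 249.99])] [(22, [298, 249, 4, 7], [299.32, 252.05])] [(70, [239, 224, 8, 12], [242.5, 229.14])]
side6 [(81, [270, 235, 16, 12], [276.85, 240.77]), (80, [288, 244, 7, 13], [291.23, 250.06])] [(21, [298, 249, 4, 7], [299.38, 252.14])] [(70, [239, 224, 8, 12], [242.5, 229.14])]
[[-126 -129 -123 -100  -56  -16   -4  -29  -88 -145 -164 -149 -124 -112]
 [-125 -129 -121  -96  -53  -17   -8  -39  -93 -138 -147 -129 -114 -110]
 [-120 -126 -120  -95  -53  -16  -14  -46  -90 -120 -118 -104  -99 -102]
 [-100 -114 -111  -89  -49  -12   -6  -28  -69  -96  -85  -67  -65  -72]
 [ -62  -81  -85  -68  -37    0   20   11  -33  -65  -52  -34  -29  -33]
 [ -22  -37  -42  -36  -17   13   42   36  -14  -43  -29  -15   -8   -9]
 [  -1   -6   -9  -11   -2   17   38   24  -19  -37  -27  -15   -7   -5]
 [   2    3    2    2    3   12   17    0  -25  -36  -36  -29  -21  -13]
 [   1    4    2    3    3    3   -1  -11  -15  -20  -30  -32  -30  -25]]
[ 7.17957628 -1.60403446 -1.89298893] 0.16686569762056175
pts [array([267.07123587, 240.4233784 ])] [array([292.66031236, 249.93022325])]
```

Emit:
{"api": "carry_out", "payload": {"series": [[0, -0.0004, 0, 0, 0.05], [0, -0.0004, 0, 0, 0.05], [0, -0.0004, 0, 0, 0.05], [0, -0.0004, 0, 0, 0.05]]}}

```text
t: 10.8
eef_pos: [443.5, 53.9, 259.1]
tcp_rot: [3.14, 0.0, 1.499]
ft_force: [7.5, -2.0, -2.2]
opening: 0.167
grip_force: 30.0
```

Run:
```python
from h import *
s=env.state();print(s["eef_pos"],s["ft_force"],s["opening"],s["grip_force"],abs(s["qvel"]).max(),s["t"])
print(env.job_done())
```

```text
[443.4981823   53.93324948 259.05305811] [ 7.54382441 -1.95886363 -2.22599609] 0.167047079133017 29.99974261969328 0.0021835196681627683 10.8
the job is handed in; nothing more can be done
None
```

I handed the job in at 10.8 s: the cap is fully up and the rod is held steady at about 80 mm, in line with the marker as far as I could measure (roughly 79.6 mm, give or take 1 mm, from the top view; the side view was too coarse to confirm it closely).

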